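Turn the glue-up's sign to green

TASK

The glue on the clamped wooden slats has set. Turn the two-sided sign that stands on that job's board half a turn on its post, so that the green face looks squarely out over the clamped slats, where the red face looks now. Leave the sign of the freshly painted blue box showing red.

Things in the scene. Friction and masses are not known exactly. Their poses are not given: they have to be found in the camera images.
- glue_stand: Glue-up job, fixed: plywood board 235 x 160 x 16 mm with three wooden slats in two red clamps (top 56 mm above bench) and a steel post bearing the sign. Origin: on the post's axis at the bench surface; +x from post to slats (roughly away from the robot), z up. Board x -65 to +170 mm, y +-80; slats and clamps x +53 to +168.
- glue_sign (a joint): Its sign's angle, rad, counter-clockwise from above. Upright plate 150 wide, 95 tall, 12 mm thick, edges 80 and 175 mm above bench, pivoted at mid-width. Red face (white bar), green face (white disc). At 0 (starts within 0.2) it lies along the stand's y, red to +x; at +-3.14 green to +x. Turns both ways, no stops, under 1 N at the edge, stays where left.
- paint_stand: Paint job, fixed: the same board, post and sign, but with an open blue box 95 x 130 x 45 mm (rim 61 mm above the bench) in place of the slats. Origin and axes as for the glue-up's board.
- paint_sign (a joint): Angle of the paint job's sign, the same kind of sign measured in the same way: within 0.2 of 0 at the start, red over the blue box. To be left alone.

How it is judged (in metres and radians):
At the end, for the whole second after the job is handed in: The glue-up's sign stands still with its green face over the clamped slats, square to its board within 15 degrees, and the paint job's sign still shows red over the blue box, within 20 degrees of square ((value of joint glue_sign between 2.88 and 3.4 rad or value of joint glue_sign between -3.4 and -2.88 rad) and velocity of joint glue_sign between -0.1 and 0.1 rad/s and value of joint paint_sign between -0.35 and 0.35 rad); the robot touches nothing.
It fails at once if the paint job's sign is turned away (more than 20 degrees from square) (value of joint paint_sign above 0.35 rad or value of joint paint_sign below -0.35 rad).
It also fails if it takes over 37 s, if anything falls off the work surface, if the arm or the gripper's body presses on something with over 40 N, if the wrist force passes 120 N, or if a joint passes its speed limit or range.

ROBOT

A 7-joint arm with a two-finger parallel gripper is mounted at the origin on the work surface. World frame = base frame: x ahead of the robot, y to its left, z up, the work surface at z = 0. Lengths are in mm, angles in rad, forces in N, time in s.
With the tool pointing down it reaches from about 400 to 900 mm from the base axis. Payload 5.5 kg.
Tool frame: the origin (TCP) lies midway between the tips of the shut fingers; the grasp point (between the pads) lies 19 mm behind it; y points along the fingers, z is the direction in which the jaws open and shut, and the axes are right-handed (so a half turn about y gives the same grasp; the last joint's range is limited). The gripper opens to 85 mm and grips with 20 to 120 N. Pads are 22 mm wide; open, the fingers measure 114 mm over their backs; the gripper's body (76 mm by 85 mm) begins 54 mm behind the grasp point. The pads swing forward as they close: fully open they stand 13 mm farther back than shut.
Start: joints at [1.592, 0.501, -0.427, 1.55, 0.221, 1.138, -0.21], TCP at [155.678, -631.082, 209.01] pointing down, gripper open.
Joint ranges: [-2.88, 2.88], [-0.31, 2.03], [-1.54, 1.56], [0.2, 2.42], [-1.41, 4.55], [0.19, 2.02], [-2.57, 2.57]. Speed limits (rad/s): [2.57, 2.57, 3.14, 3.14, 3.14, 3.14, 3.14].

INTERFACE

Orientations are given as a unit quaternion [x, y, z, w].
In Python, from station import manip, optics, spotter gives the robot as it stands.
- The arm moves only by the shell command python3 -m creep 'ROWS' [FORCE]. ROWS is JSON, one flat list of numbers, 7 for each row, row after row: the opening, from 0 (shut) to 1 (fully open), then the shift along the tool's x, y, z in mm, then the turn, a rotation vector about the tool's x, y, z in units of 5 degrees (1.0 is 5 degrees). In form: [gripper, x, y, z, wx, wy, wz, gripper, x, y, z, wx, wy, wz, ...]. A call has 1 to 5 rows; each row shifts and turns the pose as measured when the row begins, along the tool's axes as they then stand; what a row does not reach is not made up. A row lasts 1/12 s, in which the tool goes at most 41.7 mm and 7.16 degrees, less where a joint would pass 70% of its speed; a pose out of reach is approached as far as the arm can. A call with a gripper value outside its range is refused whole. The fingers move at their own pace and stop on an object; FORCE is the grip in N (left out, the last holds). Time passes only in rows, so rows that do not move let the fingers close. It gives the time, the measured TCP pose, the force and the opening at its end, in the units of the state.
- manip.get_state(): the state, without advancing time (a new reading comes with each control period).
- optics.get_image(name): name is "scene" or "side" or "wrist"; returns a dict with "image" (420x560x3 uint8, red, green, blue), "z_map" (420x560 float32, mm along the optical axis (not along the pixel's ray), 0 where there is no reading), "fx", "fy", "cx", "cy" (pixels), "k1" (the pictures are not rectified: a ray, as slopes to the right and down, at radius r is drawn at 1 + k1 r^2 times it, then the intrinsics apply), "R" (3x3) and "t" (3): a world point X has camera coordinates R X + t. Camera axes: x right, y down, z forward; pixel columns grow to the right and rows downward; lengths in mm; the calibration is good to about 2 mm. A picture is of the moment at which its call begins.
- manip.finish_job(): hands the job in, once; it reports no verdict.
Trained networks look in a picture, given as the dict that the camera call returned (one of the last four; its "shot" number tells which), for a name from the list of things; names that differ only in an ending like _2 or _b are one class to them, and where a whole thing is asked for, a point or a joint stands for the part that bears it (a point fixed in the world has none). Each returns a list of dicts, best first, with "conf" (0 to 1); they miss things now and then, are a little off and sometimes report something else, mostly with a low value. They report only what shows in the picture. A call takes as long as a camera call.
- spotter.spot_in(target, picture): "bbox" ([left, top, width, height] in pixels, round what is visible of it).
The state is a dict: "time_s": time; "qpos": joint angles; "qd": joint speeds; "joint_efforts": joint torques, N m; "ee_pos": TCP position; "eef_rot": TCP orientation; "contact_force": force on the tool from outside, world axes, zero at the start; "moment": the same for the moment, N m; "opening": finger opening in mm.
Only numpy, scipy, OpenCV 4.12 (cv2) and the standard library are available. Lean on these libraries where they do the work, as an engineer would, in place of code of your own. Each camera call takes 0.05 s, during which the arm holds its last target.

## Working session

There is one attempt and no reset: what is moved stays moved. The work goes in short steps, Python scripts to look and compute and a shell command to move; the robot and the scene stay as the last step left them, time stands still between calls to the robot, and variables do not carry over. Pictures are saved under pics/ and viewed, and the job is handed in when it is done.

```bash
mkdir -p pics
cat > h.py <<'E'
import numpy as np, cv2
from station import manip, optics, spotter
def save(p,n): cv2.imwrite('pics/'+n+'.png', p['image'][:,:,::-1])
def world(p):
    h,w=p['z_map'].shape
    u,v=np.meshgrid(np.arange(w),np.arange(h))
    K=np.array([[p['fx'],0,p['cx']],[0,p['fy'],p['cy']],[0,0,1.]])
    xy=cv2.undistortPoints(np.stack([u,v],-1).reshape(-1,1,2).astype(np.float64),K,np.array([p['k1'],0,0,0.])).reshape(h,w,2)
    z=p['z_map'].astype(float)
    c=np.dstack([xy*z[...,None],z])
    W=(c-np.array(p['t']))@np.array(p['R'])
    W[z<=0]=np.nan
    return W
E
python3 - <<'E'
from h import *
s=manip.get_state(); print(s)
for n in ['scene','side']:
    p=optics.get_image(n); save(p,n+'0'); print(n,p['R'],p['t'],p['fx'],p['k1'])
    for t in ['glue_stand','glue_sign','paint_stand','paint_sign']:
        print(t,spotter.spot_in(t,p)[:3])
    np.save(n+'0.npy',world(p)); np.save(n+'0i.npy',p['image'])
E
```

```text
{'time_s': 0.0, 'qpos': array([ 1.59218991,  0.50183909, -0.42675648,  1.55149688,  0.22083005,
        1.13830234, -0.21029979]), 'qd': array([-9.34222858e-05, -3.22120694e-04,  7.14314419e-04, -4.85606845e-04,
        3.58330126e-04, -1.29410893e-03, -8.89080376e-04]), 'joint_efforts': array([ 8.94240816e-05, -5.69515586e+01, -5.81585079e+00, -2.80937433e+01,
        1.06154656e-02,  1.21571351e-02,  6.06293452e-05]), 'ee_pos': array([ 155.39175156, -630.36720126,  207.94232717]), 'eef_rot': array([-0.08537897,  0.70264007, -0.70124522,  0.08522033]), 'contact_force': array([-0.34084611,  0.33712212,  0.37330984]), 'moment': array([ 0.00921588, -0.00709041, -0.00338361]), 'opening': 85.18564712273192}
scene [[-0.85238239  0.52270425  0.01498418]
 [ 0.31561363  0.53710074 -0.7822473 ]
 [-0.416932   -0.66204461 -0.6227878 ]] [ 448.20696156 -107.67916094  976.26151189] 430.77999440111324 -0.11645655782332245
glue_stand [{'bbox': [231.7, 196.6, 195.4, 218.7], 'conf': 0.81}]
glue_sign [{'bbox': [338.2, 198.5, 83.9, 123.3], 'conf': 0.94}]
paint_stand [{'bbox': [110.6, 102.1, 147.5, 151.3], 'conf': 0.76}]
paint_sign [{'bbox': [183.7, 102.2, 41.4, 78.9], 'conf': 0.72}]
side [[-0.98471543 -0.17373873 -0.01226266]
 [-0.10357288  0.64072455 -0.76075272]
 [ 0.1400292  -0.74785487 -0.64892597]] [525.20300233 112.59600576 909.68653722] 535.4181815208375 -0.12239011191023284
glue_stand [{'bbox': [142.0, 215.8, 173.5, 166.3], 'conf': 0.72}]
glue_sign [{'bbox': [239.7, 219.8, 38.1, 119.5], 'conf': 0.74}]
paint_stand [{'bbox': [176.1, 91.4, 124.1, 115.6], 'conf': 0.68}]
paint_sign [{'bbox': [257.4, 86.4, 15.4, 87.2], 'conf': 0.93}, {'bbox': [240.6, 219.4, 39.7, 118.9], 'conf': 0.57}]
```

View pics/scene0.png

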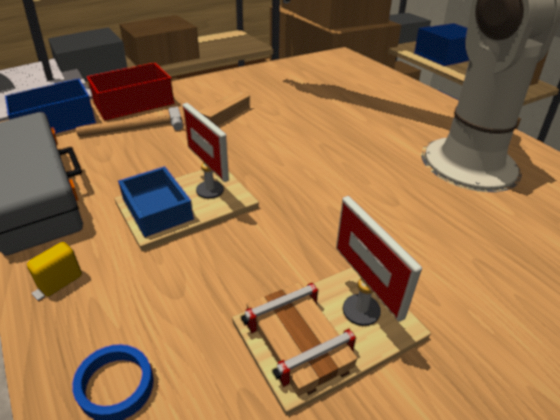

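View pics/side0.png

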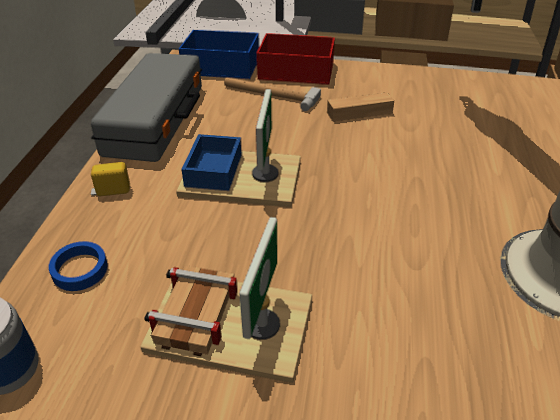

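The scene view shows the glue job (slats at about px 300,340) with its sign at (375,255). The paint job's sign is at (205,140). Both show red over their jobs. Next I'll measure them from the depth maps.

Run:
```python
from h import *
for n,gb,pb in [('scene',(338,198,84,123),(184,102,41,79)),('side',(239,219,39,120),(255,87,18,87))]:
    W=np.load(n+'0.npy')
    for nm,(l,t,w,h) in (('glue',gb),('paint',pb)):
        P=W[t-4:t+h+4,l-4:l+w+4].reshape(-1,3); P=P[np.isfinite(P).all(1)]
        S=P[(P[:,2]>90)&(P[:,2]<180)]
        m=np.median(S,0); S=S[np.linalg.norm(S-m,axis=1)<120]
        (cx,cy),(a,b),ang=cv2.minAreaRect(S[:,:2].astype(np.float32))
        d=np.linalg.eigh(np.cov(S[:,:2].T))[1][:,1]
        pr=(S[:,:2]-S[:,:2].mean(0))@d
        print(n,nm,len(S),'rect',(cx,cy),(a,b),ang,'dir deg',np.degrees(np.arctan2(d[1],d[0])),'zmax',np.percentile(S[:,2],[1,50,99]),'ext',np.percentile(pr,[0.5,99.5]),S.mean(0), 'mid',S[:,:2].mean(0)+d*np.percentile(pr,[.5,99.5]).mean())
    # board
    for nm,(l,t,w,h) in (('glue',(228,190,205,228) if n=='scene' else (140,212,178,172)),('paint',(108,100,152,156) if n=='scene' else (172,90,132,120))):
        P=W[t:t+h,l:l+w].reshape(-1,3);P=P[np.isfinite(P).all(1)]
        B=P[(P[:,2]>10)&(P[:,2]<22)]
        r=cv2.minAreaRect(B[:,:2].astype(np.float32)); print(n,nm,'board',len(B),r)
```

```text
scene glue 5034 rect (510.2057800292969, 202.4115447998047) (151.61317443847656, 15.210929870605469) 85.11866760253906 dir deg 85.60775842983276 zmax [ 91.25367229 142.73539448 176.08832732] ext [-83.47744601  64.38212443] [514.78589745 212.34675569 140.52832341] mid [514.05469924 202.82713512]
scene paint 1893 rect (574.6361083984375, -177.50381469726562) (14.150810241699219, 151.19100952148438) 3.7922935485839844 dir deg 94.92563277645185 zmax [ 91.29348585 141.01234161 176.03226517] ext [-86.52367314  60.9653174 ] [ 577.54849785 -163.48025355  139.3768871 ] mid [ 578.64575201 -176.2122377 ]
scene glue board 7335 ((554.0887451171875, 57.59185791015625), (446.00115966796875, 235.89996337890625), 87.1457748413086)
scene paint board 4029 ((532.4564208984375, -348.93798828125), (580.2152099609375, 378.45513916015625), 78.39007568359375)
side glue 2287 rect (507.96258544921875, 204.90737915039062) (150.0535888671875, 15.125833511352539) 85.29203033447266 dir deg 83.96738210220191 zmax [ 91.50474764 152.36025897 175.543518  ] ext [-86.97359716  58.96972094] [505.94856796 220.34857432 146.00690585] mid [504.47703964 206.42417576]
side paint 863 rect (571.7576904296875, -175.9663848876953) (14.253329277038574, 150.8050994873047) 3.1124649047851562 dir deg 92.01632092174846 zmax [ 91.36509672 151.99356017 176.36830898] ext [-97.08924766  50.55465198] [ 568.07825809 -151.68999387  145.75631035] mid [ 568.89689878 -174.94288565]
side glue board 6286 ((561.6026611328125, 201.1826171875), (162.37274169921875, 235.0541229248047), 87.13849639892578)
side paint board 3362 ((667.1519165039062, -315.57110595703125), (299.7039794921875, 462.5321960449219), 5.036120891571045)
```

```bash
cat >> h.py <<'E'
from scipy.spatial.transform import Rotation as Ro
def rel(target, a_deg):
    s=manip.get_state(); R=Ro.from_quat(s['eef_rot']); p=np.array(s['ee_pos'])
    d=R.inv().apply(np.array(target)-p)
    a=np.radians(a_deg); z=np.array([np.cos(a),np.sin(a),0]); y=np.array([0,0,-1.]); x=np.cross(y,z)
    Rt=Ro.from_matrix(np.stack([x,y,z],1))
    rv=np.degrees((R.inv()*Rt).as_rotvec())/5
    zt=R.as_matrix()[:,2]
    print('t',s['time_s'],'pos',p.round(1),'jaw az',np.degrees(np.arctan2(zt[1],zt[0])).round(1),'shift tool',d.round(1),'turn units',rv.round(2),'q',np.round(s['qpos'],2),'F',s['contact_force'].round(1),'open',round(s['opening'],1))
E
python3 -m creep '[1,0,-40,0,0,0,0, 1,0,-40,0,0,0,0, 1,0,-40,0,0,0,0]'
python3 -c "
from h import *
rel([450,-300,330],-76.2); rel([509,203.5,300],-4.8)"
```

```text
time_s: 0.75
ee_pos: [153.1, -624.9, 320.1]
eef_rot: [-0.086, 0.71, -0.694, 0.085]
contact_force: [-0.3, -1.4, -0.4]
opening: 85.7
t 0.75 pos [ 153.1 -624.9  320.1] jaw az -76.1 shift tool [-366.2   -4.2 -244.3] turn units [ 0.26  0.02 -0.  ] q [ 1.6   0.43 -0.44  1.4   0.18  1.37 -0.18] F [-0.3 -1.4 -0.4] open 85.7
t 0.75 pos [ 153.1 -624.9  320.1] jaw az -76.1 shift tool [-544.3   36.7 -718.1] turn units [  0.22 -14.26  -0.17] q [ 1.6   0.43 -0.44  1.4   0.18  1.37 -0.18] F [-0.3 -1.4 -0.4] open 85.7
```

```bash
python3 -m creep '[1,-33,0,-22,0.1,0,0, 1,-33,0,-22,0.1,0,0, 1,-33,0,-22,0,0,0, 1,-33,0,-22,0,0,0, 1,-33,0,-22,0,0,0]'
python3 -c "
from h import *
rel([450,-300,330],-76.2); rel([509,203.5,300],-4.8)"
```

```text
time_s: 1.17
ee_pos: [283.9, -489.7, 332.4]
eef_rot: [0.077, -0.695, 0.71, -0.078]
contact_force: [1.0, -0.6, -0.3]
opening: 85.5
t 1.1667 pos [ 283.9 -489.7  332.4] jaw az -77.4 shift tool [-203.4   -1.2 -149. ] turn units [-0.24 -0.24  0.03] q [ 1.43  0.25 -0.53  1.62  0.14  1.29 -0.47] F [ 1.  -0.6 -0.3] open 85.5
t 1.1667 pos [ 283.9 -489.7  332.4] jaw az -77.4 shift tool [-370.8   18.4 -628. ] turn units [ -0.19 -14.52   0.17] q [ 1.43  0.25 -0.53  1.62  0.14  1.29 -0.47] F [ 1.  -0.6 -0.3] open 85.5
```

```bash
python3 -m creep '[1,-34,0,-25,0,-1,0, 1,-34,0,-28,0,-1,0, 1,-34,0,-30,0,-1,0, 1,-34,0,-30,0,-1,0, 1,-34,0,-30,0,-1,0]'
python3 -c "
from h import *
rel([450,-300,330],-76.2); rel([509,203.5,300],-4.8)"
```

```text
time_s: 1.58
ee_pos: [380.5, -306.5, 329.9]
eef_rot: [0.235, -0.658, 0.676, -0.233]
contact_force: [0.1, -0.4, 0.7]
opening: 85.4
t 1.5833 pos [ 380.5 -306.5  329.9] jaw az -51.3 shift tool [-58.3   0.2  38.4] turn units [-0.3   4.98  0.06] q [ 1.28  0.1  -0.72  1.79  0.09  1.26 -0.35] F [ 0.1 -0.4  0.7] open 85.4
t 1.5833 pos [ 380.5 -306.5  329.9] jaw az -51.3 shift tool [-419.3   17.8 -318.4] turn units [-0.21 -9.3   0.23] q [ 1.28  0.1  -0.72  1.79  0.09  1.26 -0.35] F [ 0.1 -0.4  0.7] open 85.4
```

```bash
python3 -m creep '[1,-34,0,-24,0,0,0, 1,-34,0,-24,0,0,0, 1,-34,0,-24,0,0,0, 1,-34,0,-24,0,0,0, 1,-34,0,-24,0,0,0]'
python3 -m creep '[1,-34,2,-24,0,-1.2,0, 1,-33,2,-26,0,-1.2,0, 1,-32,2,-27,0,-1.2,0, 1,-30,2,-28,0,-1.2,0, 1,-28,2,-30,0,-1.2,0]'
python3 -c "
from h import *
rel([509,203.5,300],-4.8)"
```

```text
time_s: 2.0
ee_pos: [435.8, -106.1, 326.2]
eef_rot: [0.237, -0.655, 0.678, -0.235]
contact_force: [0.7, 0.5, -0.7]
opening: 85.9
time_s: 2.42
ee_pos: [431.7, 97.8, 312.2]
eef_rot: [0.408, -0.565, 0.592, -0.405]
contact_force: [1.6, 0.5, 0.3]
opening: 85.5
t 2.4167 pos [431.7  97.8 312.2] jaw az -19.8 shift tool [-126.    10.1   36.6] turn units [-0.28 -3.    0.33] q [ 0.82  0.04 -1.15  1.9   0.08  1.22 -0.69] F [1.6 0.5 0.3] open 85.5
```

```bash
python3 -m creep '[1,-34,2,10,0,0,0, 1,-34,2,10,0,0,0, 1,-30,2,10,0,0,0, 1,-20,2,5,-0.2,0,0.2, 1,-6,0,0,0,-1.4,0]'
python3 -m creep '[1,0,0,0,0,-1.2,0, 1,0,0,0,0,-0.4,0]'
python3 -c "
from h import *
rel([509,203.5,140],-4.8)
p=optics.get_image('wrist'); save(p,'w1'); np.save('w1.npy',world(p))
p=optics.get_image('side'); save(p,'s1')"
```

```text
time_s: 2.83
ee_pos: [502.8, 216.6, 307.1]
eef_rot: [0.445, -0.535, 0.561, -0.448]
contact_force: [-1.5, -0.7, -0.7]
opening: 85.6
time_s: 3.0
ee_pos: [502.8, 220.7, 306.9]
eef_rot: [0.487, -0.499, 0.524, -0.489]
contact_force: [0.5, -0.3, 0.5]
opening: 85.3
t 3.0 pos [502.8 220.7 306.9] jaw az -2.7 shift tool [ 13.1 167.4   2.6] turn units [-0.31  0.41  0.25] q [ 0.43  0.42 -1.2   1.68  0.43  1.32 -0.89] F [ 0.5 -0.3  0.5] open 85.3
```

View pics/w1.png

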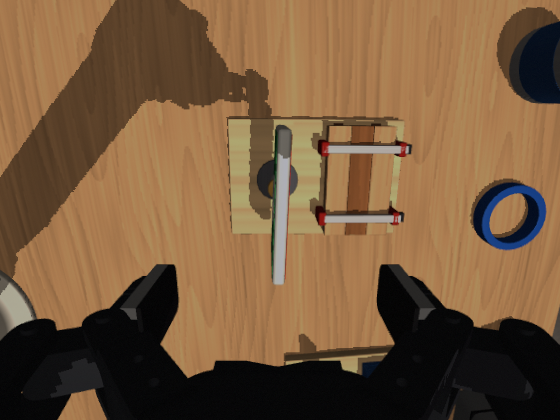

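View pics/s1.png

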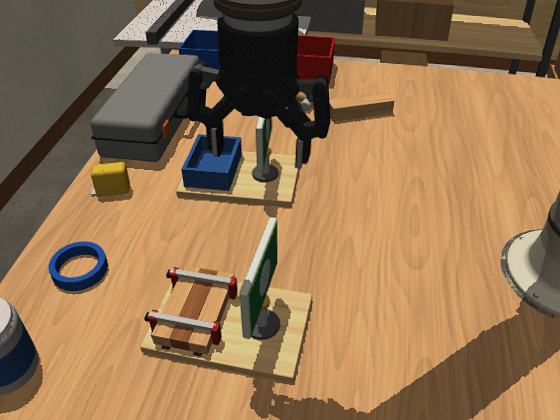

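The wrist view shows the sign edge-on from above (px 280, rows 127-283) between the two finger columns. I'll check its position from wrist depth.

Run:
```python
from h import *
W=np.load('w1.npy'); P=W[100:300,255:310].reshape(-1,3); P=P[np.isfinite(P).all(1)]
S=P[(P[:,2]>165)&(P[:,2]<185)]; print(len(S),cv2.minAreaRect(S[:,:2].astype(np.float32)),S.mean(0))
```

```text
2254 ((509.332275390625, 202.81729125976562), (148.81820678710938, 13.491035461425781), 85.04647064208984) [509.51372716 208.2693284  174.84705786]
```

```bash
python3 -m creep '[1,13,0,6,-0.3,0.4,0.25, 1,0,25,0,0,0,0, 1,0,25,0,0,0,0, 1,0,20,0,0,0,0, 1,0,0,0,0,0,0]'
python3 -c "
from h import *
rel([509.2,203.3,140],-4.9)"
```

```text
time_s: 3.52
ee_pos: [510.1, 205.4, 237.5]
eef_rot: [0.472, -0.523, 0.527, -0.475]
contact_force: [0.0, 0.2, -0.8]
opening: 85.2
t 3.5167 pos [510.1 205.4 237.5] jaw az -5.9 shift tool [ 2.2 97.5 -1.3] turn units [-0.07 -0.2  -0.  ] q [ 0.43  0.48 -1.14  1.76  0.48  1.2  -0.94] F [ 0.   0.2 -0.8] open 85.2
```

```bash
python3 -m creep '[1,2,32,-1,0,-0.2,0, 1,0,32,0,0,0,0, 1,0,25,0,0,0,0, 1,0,8,0,0,0,0, 1,0,0,0,0,0,0]'
python3 -c "
from h import *
rel([509.2,203.3,140],-4.9)"
```

```text
time_s: 3.93
ee_pos: [513.5, 202.4, 142.6]
eef_rot: [0.472, -0.52, 0.527, -0.479]
contact_force: [-0.8, -0.1, -0.0]
opening: 85.4
t 3.9333 pos [513.5 202.4 142.6] jaw az -5.4 shift tool [-0.5  2.6 -4.4] turn units [-0.16 -0.1  -0.  ] q [ 0.36  0.59 -1.04  1.86  0.6   1.03 -1.02] F [-0.8 -0.1 -0. ] open 85.4
```

Now I'll centre it and close gently.

```bash
python3 -m creep '[1,0,3,-4,-0.15,-0.1,0, 0.3,0,0,0,0,0,0, 0.3,0,0,0,0,0,0, 0.3,0,0,0,0,0,0, 0.3,0,0,0,0,0,0]' 20
python3 -c "
from h import *
rel([509.2,203.3,140],-4.9)"
```

```text
time_s: 4.35
ee_pos: [513.0, 204.7, 146.2]
eef_rot: [0.475, -0.52, 0.522, -0.48]
contact_force: [-0.4, -0.4, -0.3]
opening: 38.8
t 4.35 pos [513.  204.7 146.2] jaw az -5.0 shift tool [ 1.7  6.2 -3.7] turn units [-0.08 -0.02 -0.04] q [ 0.36  0.59 -1.05  1.85  0.59  1.04 -1.01] F [-0.4 -0.4 -0.3] open 38.8
```

```bash
python3 -m creep '[0.3,0,4,-3,0,0,0, 0.3,0,0,0,0,0,0]'
python3 -c "
from h import *
rel([509.2,203.3,140],-4.9)
p=optics.get_image('wrist'); save(p,'w2');p=optics.get_image('side'); save(p,'s2')
rel([509.2,203.3,140],-4.9)"
```

```text
time_s: 4.52
ee_pos: [510.8, 205.4, 143.4]
eef_rot: [0.474, -0.52, 0.523, -0.481]
contact_force: [-0.1, 0.4, -0.3]
opening: 25.7
t 4.5167 pos [510.8 205.4 143.4] jaw az -5.0 shift tool [ 2.2  3.4 -1.4] turn units [-0.11 -0.03 -0.05] q [ 0.36  0.59 -1.05  1.86  0.6   1.03 -1.02] F [-0.1  0.4 -0.3] open 25.7
t 4.6167 pos [511.5 205.5 143.8] jaw az -5.0 shift tool [ 2.4  3.7 -2.1] turn units [-0.12 -0.03 -0.05] q [ 0.36  0.59 -1.05  1.86  0.6   1.03 -1.02] F [-0.5 -0.1 -0.9] open 25.8
```

View pics/w2.png

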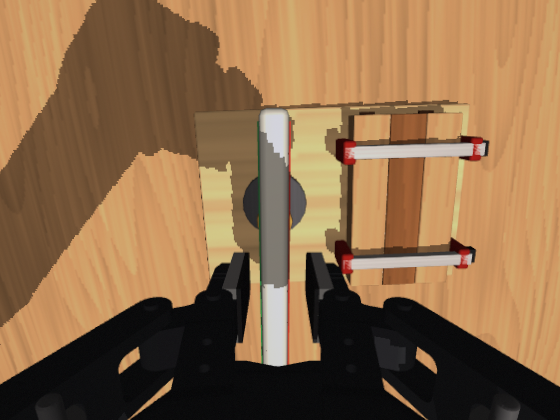

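View pics/s2.png

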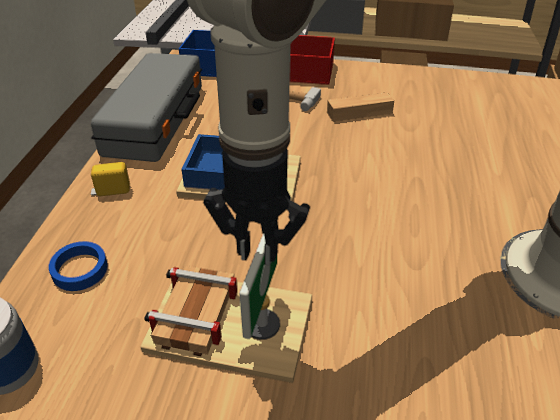

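The pads straddle the plate (px 240 and 318, plate at 275), so I'll close now.

```bash
python3 -m creep '[0.05,1,2,-1,0,0,0, 0.05,0,0,0,0,0,0, 0.05,0,0,0,0,0,0]' 20
python3 -m creep '[0.05,0,0,0,0,-0.5,0, 0.05,0,0,0,0,-0.7,0]' 20
python3 -c "
from h import *
rel([509.2,203.3,140],175.1)"
```

```text
time_s: 4.87
ee_pos: [509.4, 204.7, 141.8]
eef_rot: [0.474, -0.52, 0.523, -0.481]
contact_force: [0.5, 0.2, 1.2]
opening: 11.6
time_s: 5.03
ee_pos: [509.2, 204.8, 141.8]
eef_rot: [-0.502, 0.493, -0.497, 0.508]
contact_force: [-0.6, -0.2, 2.2]
opening: 11.2
t 5.0333 pos [509.2 204.8 141.8] jaw az 1.1 shift tool [ 1.5  1.8 -0. ] turn units [ -0.05 -34.8    0.17] q [ 0.37  0.6  -1.07  1.86  0.62  1.04 -0.93] F [-0.6 -0.2  2.2] open 11.2
```

Gripped: the opening is 11.6 mm on the 12 mm plate, and forces are tiny. Turning now.

```bash
python3 -m creep '[0.05,0,0,0,0,-1.2,0, 0.05,0,0,0,0,-1.2,0, 0.05,0,0,0,0,-1.2,0, 0.05,0,0,0,0,-1.2,0, 0.05,0,0,0,0,-1.2,0]'
python3 -c "
from h import *
rel([509.2,203.3,140],175.1)"
```

```text
time_s: 5.45
ee_pos: [508.0, 204.3, 141.8]
eef_rot: [-0.618, 0.338, -0.343, 0.621]
contact_force: [-1.9, -0.9, 1.5]
opening: 11.5
t 5.45 pos [508.  204.3 141.8] jaw az 32.4 shift tool [1.5 1.8 0.5] turn units [ 1.000e-02 -2.854e+01  1.200e-01] q [ 0.44  0.67 -1.19  1.86  0.71  1.1  -0.46] F [-1.9 -0.9  1.5] open 11.5
```

```bash
python3 -m creep '[0.05,1,0,0,0,-1.2,0, 0.05,0,0,0,0,-1.2,0, 0.05,0,0,0,0,-1.2,0, 0.05,0,0,0,0,-1.2,0, 0.05,0,0,0,0,-1.2,0]'
python3 -c "
from h import *
rel([509.2,203.3,140],175.1)"
```

```text
time_s: 5.87
ee_pos: [507.0, 203.5, 141.8]
eef_rot: [-0.688, 0.158, -0.161, 0.69]
contact_force: [-1.3, -1.5, 2.7]
opening: 11.5
t 5.8667 pos [507.  203.5 141.8] jaw az 63.9 shift tool [2.  1.8 0.8] turn units [ 2.000e-02 -2.224e+01  6.000e-02] q [ 0.49  0.76 -1.3   1.86  0.81  1.17  0.02] F [-1.3 -1.5  2.7] open 11.5
```

```bash
python3 -m creep '[0.05,1,0,1,0,-1.2,0, 0.05,0,0,0,0,-1.2,0, 0.05,0,0,0,0,-1.2,0, 0.05,0,0,0,0,-1.2,0, 0.05,0,0,0,0,-1.2,0]'
python3 -c "
from h import *
rel([509.2,203.3,140],175.1)"
```

```text
time_s: 6.28
ee_pos: [506.6, 202.1, 141.8]
eef_rot: [0.707, 0.033, -0.033, -0.706]
contact_force: [-1.2, -0.5, 2.2]
opening: 11.5
t 6.2833 pos [506.6 202.1 141.8] jaw az 95.3 shift tool [2.7 1.8 0.9] turn units [ 2.000e-02 -1.596e+01 -1.000e-02] q [ 0.52  0.85 -1.39  1.86  0.89  1.25  0.5 ] F [-1.2 -0.5  2.2] open 11.5
```

```bash
python3 -m creep '[0.05,1,0,1,0,-1.2,0, 0.05,1,0,0,0,-1.2,0, 0.05,0,0,0,0,-1.2,0, 0.05,0,0,0,0,-1.2,0, 0.05,0,0,0,0,-1.2,0]'
python3 -c "
from h import *
rel([509.2,203.3,140],175.1)"
```

```text
time_s: 6.7
ee_pos: [506.9, 200.8, 141.8]
eef_rot: [0.673, 0.22, -0.225, -0.67]
contact_force: [-0.7, -1.2, 2.4]
opening: 11.6
t 6.7 pos [506.9 200.8 141.8] jaw az 126.7 shift tool [3.3 1.7 0.6] turn units [-0.01 -9.68 -0.09] q [ 0.53  0.92 -1.46  1.85  0.96  1.32  1.01] F [-0.7 -1.2  2.4] open 11.6
```

```bash
python3 -m creep '[0.05,2,0,0,0,-1.2,0, 0.05,1,0,0,0,-1.2,0, 0.05,0,0,0,0,-1.2,0]'
python3 -c "
from h import *
rel([509.2,203.3,140],177.1)"
```

```text
time_s: 6.95
ee_pos: [507.3, 200.1, 141.8]
eef_rot: [0.628, 0.324, -0.334, -0.624]
contact_force: [1.2, 1.3, 1.5]
opening: 11.4
t 6.95 pos [507.3 200.1 141.8] jaw az 145.5 shift tool [3.7 1.7 0.2] turn units [-0.06 -6.31 -0.16] q [ 0.53  0.95 -1.48  1.85  0.98  1.36  1.32] F [1.2 1.3 1.5] open 11.4
```

```bash
python3 -m creep '[0.05,2,0,0,0,-1.2,0, 0.05,1,0,0,0,-1.2,0, 0.05,0,0,0,0,-1.2,0]'
python3 -c "
from h import *
rel([509.2,203.3,140],177.1)"
```

```text
time_s: 7.2
ee_pos: [508.0, 199.7, 141.7]
eef_rot: [0.566, 0.42, -0.435, -0.561]
contact_force: [1.0, 2.1, 0.3]
opening: 11.5
t 7.2 pos [508.  199.7 141.7] jaw az 164.3 shift tool [ 3.9  1.6 -0.2] turn units [-0.12 -2.55 -0.22] q [ 0.53  0.97 -1.5   1.84  1.    1.38  1.64] F [1.  2.1 0.3] open 11.5
```

```bash
python3 -m creep '[0.05,1,0,0,0,-1.2,0, 0.05,0,0,0,0,-1.2,0, 0.05,0,0,0,0,0,0, 0.05,0,0,0,0,0,0]'
python3 -c "
from h import *
rel([509.2,203.3,140],177.1)"
```

```text
time_s: 7.53
ee_pos: [508.5, 199.6, 141.7]
eef_rot: [0.515, 0.478, -0.494, -0.512]
contact_force: [-1.2, -0.3, 2.1]
opening: 11.3
t 7.5333 pos [508.5 199.6 141.7] jaw az 176.9 shift tool [ 3.8  1.6 -0.5] turn units [-0.15 -0.04 -0.22] q [ 0.53  0.98 -1.5   1.84  1.    1.39  1.86] F [-1.2 -0.3  2.1] open 11.3
```

Squared at 176.9° against a target of 177.1°. Next: release and lift straight up.

```bash
python3 -m creep '[0.5,0,0,0,0,0,0, 0.5,0,0,0,0,0,0, 0.7,0,0,0,0,0,0, 0.7,0,0,0,0,0,0, 0.7,0,0,0,0,0,0]'
python3 -m creep '[0.7,0,-15,0,0,0,0, 0.7,0,-25,0,0,0,0, 0.7,0,-30,0,0,0,0, 0.7,0,-30,0,0,0,0, 0.7,0,-30,0,0,0,0]'
python3 -c "
from h import *
rel([509.2,203.3,300],177.1)
p=optics.get_image('wrist'); save(p,'w3')
p=optics.get_image('scene'); save(p,'c3')
p=optics.get_image('side'); save(p,'s3'); W=world(p); P=W[200:350,220:330].reshape(-1,3);P=P[np.isfinite(P).all(1)]
S=P[(P[:,2]>100)&(P[:,2]<180)]; S=S[np.linalg.norm(S[:,:2]-[509,203],axis=1)<85]; print(len(S),cv2.minAreaRect(S[:,:2].astype(np.float32)))
"
```

```text
time_s: 7.95
ee_pos: [509.1, 199.0, 140.7]
eef_rot: [0.517, 0.476, -0.492, -0.514]
contact_force: [-0.2, -0.2, 0.4]
opening: 59.7
time_s: 8.37
ee_pos: [507.6, 198.8, 266.7]
eef_rot: [-0.515, -0.471, 0.496, 0.517]
contact_force: [0.1, 0.1, 0.6]
opening: 59.9
t 8.3667 pos [507.6 198.8 266.7] jaw az 176.3 shift tool [  3.8 -33.5  -0.4] turn units [-0.31 -0.17 -0.27] q [ 0.56  0.74 -1.51  1.7   0.74  1.47  2.02] F [0.1 0.1 0.6] open 59.9
1997 ((507.9178466796875, 204.08958435058594), (151.7399444580078, 14.99227523803711), 86.7460708618164)
```

View pics/c3.png

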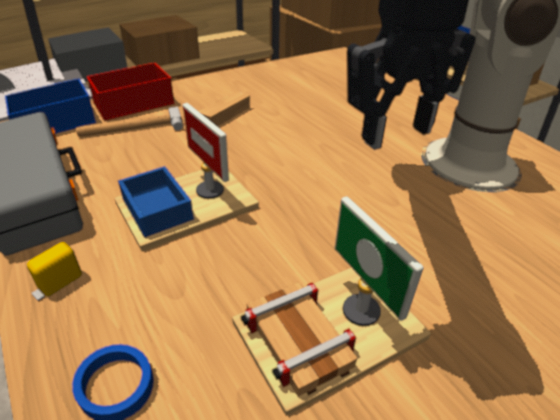

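View pics/s3.png

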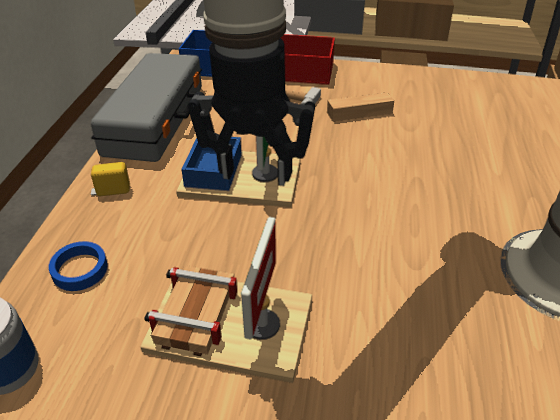

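The scene view shows the glue sign green with its disc (370,258) over the slats. The paint sign is unchanged and red at (205,142). The measured plate direction is 86.7° against 87.1° for square, and the arm is clear.

```bash
python3 -m creep '[0.7,0,-5,0,0,0,0, 0.7,0,0,0,0,0,0, 0.7,0,0,0,0,0,0, 0.7,0,0,0,0,0,0]'
python3 -c "
from h import *
print(manip.finish_job())"
```

```text
time_s: 8.85
ee_pos: [508.3, 198.6, 271.0]
eef_rot: [-0.516, -0.471, 0.495, 0.516]
contact_force: [0.5, -0.5, 0.1]
opening: 59.7
the job is handed in; nothing more can be done
None
```

The glue-up's sign now shows green squarely over the clamped slats, and the job was handed in at about 8.9 s of the 37 s allowed. `finish_job()` gave no verdict, so this rests on my own checks.

I gripped the sign by its top edge above the post with 20 N, turned it half a turn counter-clockwise, released it and lifted clear.

- **Glue sign:** the last scene picture shows the green face with its disc over the slats. Depth puts the plate at 86.7°, against 87.1° for square to the board.
- **Paint sign:** it was not touched. It still looks red over the blue box in the last scene picture, though I did not measure its angle again.
- **Robot:** the gripper ended about 95 mm above the sign. The wrist forces I read stayed under about 4 N while turning and were near zero after release.
- **Closest margin:** joint 3 reached -1.51 rad, against its limit of -1.54 rad.
- **Disagreement:** during the turn the measured tool position drifted about 4 mm from the post's axis. The plate still measured within 2 mm of where it stood before.

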